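Put the cheese board away from under the stack

TASK

The round cheeses are stacked on the wooden board. Slowly draw the board out by its handle between the two steel posts, so that the posts hold the cheeses back and the stack settles upright on the counter, without touching the cheeses yourself or forcing anything against the posts. Then put the board away, blade first, in the bay under the low steel riser: slide it in gently until you feel it push the hidden sprung stop back a few millimetres, and leave it there lying flat against the stop, with the jars, bowl and knife undisturbed.

Things in the scene. Friction and masses are not known exactly. Their poses are not given: they have to be found in the camera images.
- handle (a point): Grip point of the wooden board: centre of the handle's cross-section, 9 mm above the board's underside. The handle is a bar 32 mm wide and 18 mm high whose free end is 40 mm further along +x. Axes as board.
- board: Loose beech board, 0.26 kg, flat on the counter (friction 0.3 to 0.5). Blade 180 mm (x) by 100 mm (y) by 10 mm thick, origin at the centre of the blade's underside; the handle is in the middle of the +x end and reaches x = 190 mm; handle is at x = 150 mm. The blade's plain end, at x = -90 mm, goes into the bay first.
- gate: Two fixed upright steel posts, 16 mm thick, 60 mm high, centred at y = +62 and -62 mm (108 mm between them: 4 mm to spare each side of the board). Origin on the counter midway between them; +x is the direction in which the board is drawn. The handle starts on the +x side, the cheeses on the -x side. The board starts up to 1.5 mm off-centre and 1 degree askew.
- cheese_low_center (a point): Centre of the lowest cheese, a wheel 130 mm across, 30 mm high, 0.24 to 0.42 kg, lying loose on the board 1 to 5 cm short of the posts. It rides along until it meets the posts (its centre then about 38 mm behind the line of the posts, its front 27 mm past it); from then on the board slides out under it. Pull 2 to 10 N.
- cheese_mid_center (a point): Centre of the middle cheese, a wheel 110 mm across and 28 mm high, 0.22 kg.
- cheese_top_center (a point): Centre of the top cheese, a wheel 90 mm across and 26 mm high, 0.14 kg.
- riser: Low fixed steel riser, 160 mm deep (x), 260 mm wide (y), 50 mm high, origin at the centre of its foot. Its bay, 160 mm wide and 44 mm high, opens in the middle of its -x face, towards the robot. Inside, out of sight, a sprung stop plate waits 40 to 85 mm behind the mouth (set differently each time, not measured). It is damped, yields 1 mm for each 1 N and has 10 mm of travel.
- bay_mouth (a point): Middle of the bay's mouth at counter level; +x points into the bay. Same axes as riser.
- jar_a: Bystander: jar 60 mm across, 90 mm high, on the riser. Origin at its foot.
- jar_b: Bystander: a second such jar on the riser. Origin at its foot.
- bowl: Bystander: white bowl 100 mm across, 45 mm high. Origin at its foot.
- knife: Bystander: knife 280 mm long lying on the counter beyond the work, along its x axis, 18 mm high. Origin under its middle.
Mind the look-alikes: they are no part of the job. What is shaped like the part that bears cheese_low_center but green or red is not meant. What is shaped like the part that bears cheese_top_center but purple or turquoise is not meant.

How it is judged:
By the outcome, as a careful person would: the job done as asked, in the order asked, and still so for the second after the job is handed in, with the robot touching nothing.
It also fails if it takes over 72 s, if anything falls off the work surface, if the arm or the gripper's body presses on something with over 40 N, if the wrist force passes 120 N, or if a joint passes its speed limit or range.

ROBOT

A 6-joint arm with a two-finger parallel gripper is mounted at the origin on the work surface. World frame = base frame: x ahead of the robot, y to its left, z up, the work surface at z = 0. Lengths are in mm, angles in rad, forces in N, time in s.
With the tool pointing down it reaches from about 350 to 975 mm from the base axis. Payload 7.1 kg.
Tool frame: the origin (TCP) lies on the front face of the gripper's body, between the roots of the fingers; the fingertips stand 80 mm ahead of it and the grasp point (between the pads) lies 61 mm ahead of it (env.tips_ahead is the distance from the TCP to the fingertips, in mm); z points along the fingers, y is the line along which they close (so a half turn about z gives the same grasp; the last joint's range is limited). The gripper opens to 88 mm and grips with 3 to 60 N. Pads are 20 mm wide; open, the fingers measure 115 mm over their backs; the gripper's body (75 mm by 178 mm) begins 61 mm behind the grasp point.
Start: joints at [-1.147, 0.423, 1.63, -0, 1.089, -0.019], TCP at [267.809, -564.698, 302.675] pointing down, gripper open.
Joint ranges: [-3, 3], [-0.9, 2.11], [0.09, 2.58], [-1.31, 4.45], [0.11, 2.69], [-2.54, 2.54]. Speed limits (rad/s): [2.39, 2.39, 3.01, 3.14, 3.14, 3.14].

INTERFACE

Orientations are given as a unit quaternion [x, y, z, w].
In Python, from station import env, set_gripper, viewer, workorder gives the robot as it stands. Calls block until the motion is done:
- env.reach(position, orientation): joint-space move of the TCP to a pose.
- env.move_l(position, rot=None, rate=150, f_stop=None): straight line of the TCP; rot=None keeps the orientation; rate is the mean speed in mm/s. With f_stop (N) it stops when the force on the tool has changed by that much, and returns True; else False.
- env.move_joints(angles): joint-space move.
- set_gripper(opening): finger opening in mm; the grip force is fixed at half the most; returns when the fingers have stopped.
- env.hold(seconds).
- env.ik(position, orientation): joint angles nearest the present ones, or None.
- env.read_state(): the state.
- viewer.camera(name): name is "scene" or "side" or "wrist"; returns the picture (480x640x3 uint8, blue, green, red); there is no depth.
- viewer.camera_params(name): a dict with "fx", "fy", "cx", "cy" (pixels), "dist" ([k1, k2, p1, p2, k3] as OpenCV has them; the pictures are not rectified), "pose" (4x4, takes a point from camera to world coordinates); the wrist camera has in their place "tool_from_camera" (4x4, takes a point from camera to tool coordinates, whose origin is the TCP and whose axes are the flange's). Camera axes: x right, y up, looking along -z (the intrinsics and any distortion apply to the point x, -y, -z); pixel columns grow to the right and rows downward; lengths in mm; the calibration is good to about 2 mm. A picture is of the moment at which its call begins: read the wrist's pose just before it. camera_params takes no time and is no camera call.
A pose or a line that the arm cannot do raises env.IKError and nothing moves.
- workorder.sign_off(): hands the job in; it is judged then, once.
The state is a dict: "time_s": time; "qpos": joint angles; "dq": joint speeds; "tau": joint torques, N m; "tool_pos": TCP position; "orientation": TCP orientation; "force": force on the tool from outside, world axes, zero at the start; "wrist_torque": the same for the moment, N m; "width": finger opening in mm; "grip_force": force on a finger pad.
Only numpy, scipy, OpenCV 4.12 (cv2) and the standard library are available. Lean on these libraries where they do the work, as an engineer would, in place of code of your own. Each camera call takes 0.05 s, during which the arm holds its last target. There are 200 camera calls.

## Working session

There is one attempt and no reset: what is moved stays moved. The work goes in short steps, each a Python script; the robot and the scene stay as the last script left them, time stands still between calls to the robot, and variables do not carry over. Pictures are saved under pics/ and viewed, at most 10 in all, crops included, and the job is handed in when it is done.

```bash
mkdir -p pics; ls
python3 - <<'E'
from station import env,viewer
import cv2,numpy as np
for n in ("scene","side"):
    cv2.imwrite(f"pics/{n}0.png",viewer.camera(n)); p=viewer.camera_params(n)
    print(n,{k:(np.round(v,3).tolist()) for k,v in p.items()})
s=env.read_state(); print(s["time_s"],s["orientation"],s["width"])
E
```

```text
pics
scene {'fx': 608.008, 'fy': 608.008, 'cx': 318.372, 'cy': 243.745, 'dist': [-0.027, 0.0, 0.0, 0.0, 0.0], 'pose': [[-0.85, -0.452, 0.272, 845.933], [0.527, -0.717, 0.456, 437.562], [-0.011, 0.531, 0.847, 1033.181], [0.0, 0.0, 0.0, 1.0]]}
side {'fx': 541.951, 'fy': 541.951, 'cx': 313.317, 'cy': 239.61, 'dist': [-0.05, 0.0, 0.0, 0.0, 0.0], 'pose': [[-0.824, 0.398, -0.402, 80.912], [-0.566, -0.573, 0.593, 578.041], [0.006, 0.716, 0.698, 864.757], [0.0, 0.0, 0.0, 1.0]]}
0.1 [ 9.75589877e-01  2.19599502e-01 -1.52614844e-04 -6.54074883e-04] 87.51644985836651
```

View pics/scene0.png

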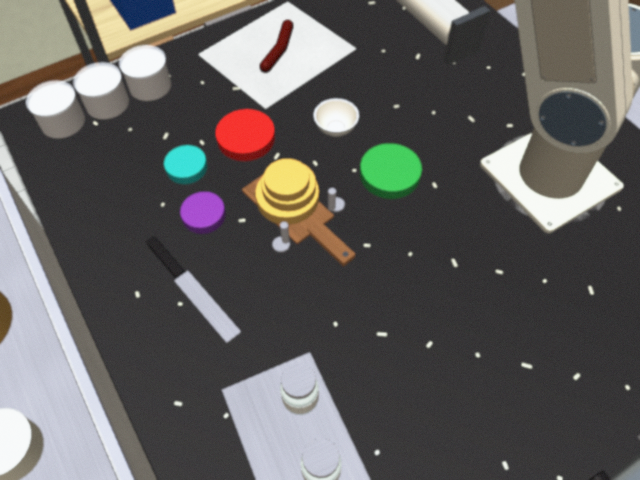

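View pics/side0.png

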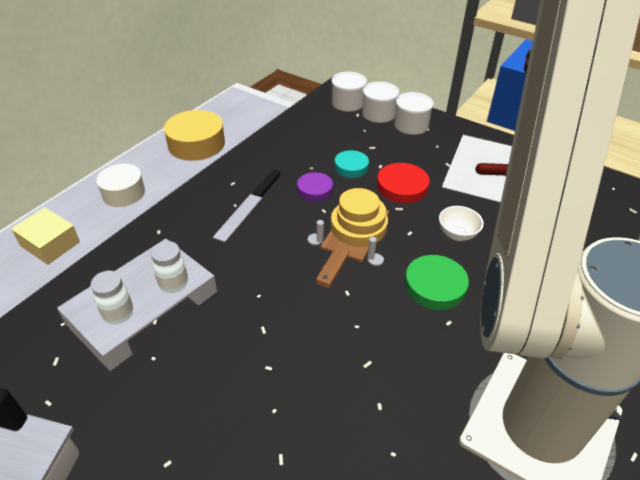

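```bash
cat > h.py <<'E'
import numpy as np,cv2
from scipy.spatial.transform import Rotation as R
from station import env,viewer,set_gripper
def cam(n,st=None):
    p=viewer.camera_params(n)
    K=np.array([[p["fx"],0,p["cx"]],[0,p["fy"],p["cy"]],[0,0,1]]);d=np.array(p["dist"])
    if "pose" in p: T=np.array(p["pose"])
    else:
        W=np.eye(4);W[:3,:3]=R.from_quat(st["orientation"]).as_matrix();W[:3,3]=st["tool_pos"]
        T=W@np.array(p["tool_from_camera"])
    return K,d,T
def cast(c,uv,z):
    "pixels -> world points on the plane at height z"
    K,d,T=c
    n=cv2.undistortPoints(np.float64(uv).reshape(-1,1,2),K,d)[:,0]
    v=np.c_[n[:,0],-n[:,1],-np.ones(len(n))]@T[:3,:3].T
    return T[:3,3]+v*((z-T[2,3])/v[:,2])[:,None]
def proj(c,P):
    K,d,T=c
    q=(np.float64(P).reshape(-1,3)-T[:3,3])@T[:3,:3]*[1,-1,-1]
    return cv2.projectPoints(q,np.zeros(3),np.zeros(3),K,d)[0][:,0]
def mask(im,lo,hi):
    m=cv2.inRange(cv2.cvtColor(im,cv2.COLOR_BGR2HSV),lo,hi)
    return m
def big(m):
    c,_=cv2.findContours(m,cv2.RETR_EXTERNAL,cv2.CHAIN_APPROX_NONE)
    return max(c,key=cv2.contourArea)[:,0].astype(float)
E
python3 - <<'E'
from h import *
s=cv2.imread("pics/scene0.png");t=cv2.imread("pics/side0.png")
a=cv2.resize(s[140:280,220:370],(400,373),interpolation=cv2.INTER_CUBIC)
b=cv2.resize(t[170:310,295:445],(400,373),interpolation=cv2.INTER_CUBIC)
c=cv2.resize(s[340:480,210:380],(273,225));d=cv2.resize(t[230:370,50:225],(281,225))
o=np.zeros((600,800,3),np.uint8);o[:373,:400]=a;o[:373,400:]=b;o[375:,:273]=c;o[375:,400:681]=d
cv2.imwrite("pics/crop.png",o)
for n,im,roi in(("scene",s,(140,280,220,370)),("side",t,(170,310,295,445))):
    c=cam(n);z=np.zeros(im.shape[:2],np.uint8);y0,y1,x0,x1=roi;z[y0:y1,x0:x1]=255
    m=mask(im,(5,90,60),(16,255,205))&z; k=big(m)
    print(n,"brown",cv2.contourArea(k.astype(np.int32)), k.min(0),k.max(0))
    # rough: handle end by side
    end=k[np.argmax(k[:,1])]; print("handle end px",end,cast(c,end,18)[0].round(1))
    q=mask(im,(17,80,120),(32,255,255))&z; kk=big(q);print("yellow",kk.min(0),kk.max(0),kk.mean(0),cast(c,kk.mean(0),50)[0].round())
E
```

```text
scene brown 1584.5 [289. 201.] [355. 265.]
handle end px [342. 265.] [506.9 -43.1  18. ]
yellow [255. 158.] [319. 223.] [287.41621622 190.94054054] [ 517. -231.   50.]
side brown 1190.5 [316. 230.] [368. 287.]
handle end px [326. 287.] [468.9 -41.2  18. ]
yellow [331. 188.] [387. 245.] [359.77714286 218.30857143] [ 504. -231.   50.]
```

View pics/crop.png

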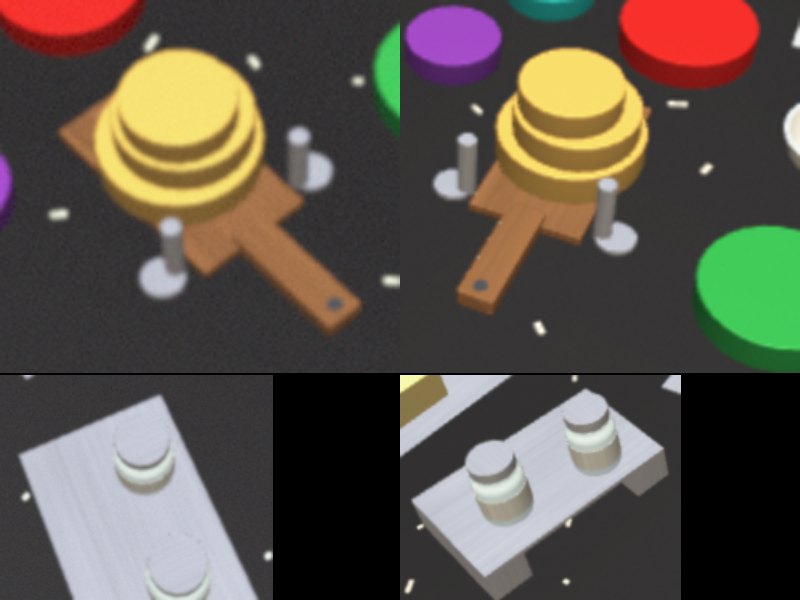

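The crop confirms the choice: the yellow stack on the brown board (scene px 287,190). Red (245,133), green (391,170), purple (202,211) and turquoise (185,162) are look-alikes. The two posts are at scene px ~(284,243) and (335,203), the handle end at (347,258), and the riser with its two jars is at the bottom. Next: coarse riser position and IK check, then a wrist look.

```bash
cat >> h.py <<'E'
def down(y):
    "tool z down, tool y along heading angle y (rad) of the world plane"
    Y=np.array([np.cos(y),np.sin(y),0]);Z=np.array([0,0,-1.]);X=np.cross(Y,Z)
    return R.from_matrix(np.c_[X,Y,Z]).as_quat()
E
python3 - <<'E'
from h import *
c=cam("side");P=cast(c,[(166.4,239.3),(213.8,275.4),(58.1,307.8),(102.9,354.5)],50);print("riser far,right,left,bot\n",P.round())
for i,j in((0,1),(0,2),(1,3),(2,3)):print(i,j,np.linalg.norm(P[i]-P[j]).round())
cs=cam("scene");print("scene corners",cast(cs,[(210+20/1.606,340+81/1.607),(210+161/1.606,340+21/1.607)],50).round())
s=env.read_state()
hx=np.array([490,-80.]);R0=P.mean(0)
print("tfc",np.round(viewer.camera_params("wrist")["tool_from_camera"],3).tolist(),[viewer.camera_params("wrist")[k] for k in("fx","cx","cy","dist")])
d=(P[3]-P[1])[:2] ; 
# riser x axis: perpendicular to long side
l=(P[2]-P[0])[:2];l/=np.linalg.norm(l);x=np.array([l[1],-l[0]]);x*=np.sign(x@R0[:2]);ry=np.arctan2(x[1],x[0]);print("riser yaw",ry)
for nm,p,yaw in(("grasp",(490,-80),1.62),("bay",R0[:2]-x*(80+180),ry)):   # yaw: board x for grasp; board x at bay = -riser x
    for q in(yaw+np.pi/2,yaw-np.pi/2):
        for z in(82,400):
            j=env.ik([*p,z],down(q));print(nm,np.round(p),z,round(q,2),None if j is None else np.round(j,2))
E
```

```text
riser far,right,left,bot
 [[812.  66.  50.]
 [657.  86.  50.]
 [847. 321.  50.]
 [692. 341.  50.]]
0 1 156.0
0 2 257.0
1 3 258.0
2 3 156.0
scene corners [[817.  68.  50.]
 [659.  90.  50.]]
tfc [[0.0, 0.958, 0.287, 79.171], [1.0, -0.0, -0.0, -0.044], [-0.0, 0.287, -0.958, -81.783], [0.0, 0.0, 0.0, 1.0]] [338.58687185725995, 317.4845421435011, 240.8894551266415, array([-0.00137917,  0.        ,  0.        ,  0.        ,  0.        ])]
riser yaw -0.13791778398190857
grasp [490 -80] 82 3.19 None
grasp [490 -80] 400 3.19 None
grasp [490 -80] 82 0.05 [-0.19  0.62  2.01 -0.    0.51 -0.24]
grasp [490 -80] 400 0.05 [-0.19  0.12  1.8  -0.    1.21 -0.24]
bay [495. 239.] 82 1.43 [ 0.43  0.66  1.89 -0.    0.59 -1.  ]
bay [495. 239.] 400 1.43 [ 0.43  0.21  1.7  -0.    1.23 -1.  ]
bay [495. 239.] 82 -1.71 [ 0.43  0.66  1.89 -0.    0.59  2.14]
bay [495. 239.] 400 -1.71 [ 0.43  0.21  1.7  -0.    1.23  2.14]
```

Run:
```python
from h import *
im=cv2.imread("pics/scene0.png");c=cam("scene")
for n,l,hi,z in(("green",(50,80,60),(75,255,255),25),("bowl",None,None,45)):
    if l: k=big(mask(im,l,hi));print(n,cast(c,k.mean(0),z)[0].round(),cast(c,[k[k[:,0].argmin()],k[k[:,0].argmax()]],z).round().tolist())
env.reach([495,-120,270],down(0.05));s=env.read_state();print(s["time_s"],s["tool_pos"])
w=viewer.camera("wrist");cv2.imwrite("pics/w1.png",w);np.save("w1.npy",np.r_[s["tool_pos"],s["orientation"]])
```

```text
green [ 296. -180.   25.] [[343.0, -229.0, 25.0], [243.0, -140.0, 25.0]]
1.9167 [ 495.10105117 -120.73583421  270.08220386]
```

View pics/w1.png

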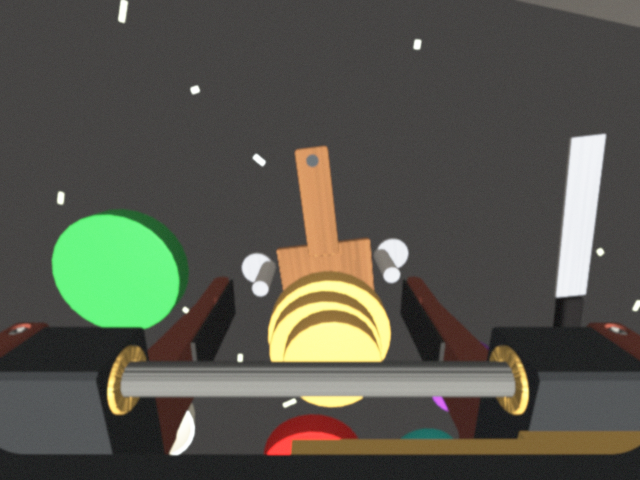

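The picture shows the handle (end bolt at 312,160), blade front edge from (278,250) to (370,240), post tops at (261,289) and (391,274), and the knife well to the right at x≈585.

Run:
```python
from h import *
w=cv2.imread("pics/w1.png");v=np.load("w1.npy");c=cam("wrist",dict(tool_pos=v[:3],orientation=v[3:]))
m=mask(w,(5,80,80),(16,255,255));m[320:]=0
k=big(m);print("brown bbox",k.min(0),k.max(0))
L=[];Rr=[]
for r in range(165,236,2):
    x=np.where(m[r,280:350])[0]+280; L.append((x.min()-.5,r));Rr.append((x.max()+.5,r))
L=cast(c,L,18);Rr=cast(c,Rr,18)
fl=lambda P:cv2.fitLine(P[:,:2].astype(np.float32),cv2.DIST_HUBER,0,.01,.01).ravel()
a,b=fl(L),fl(Rr)
for f in(a,b):
    if f[1]<0:f[:2]*=-1
d=a[:2]+b[:2];d/=np.linalg.norm(d);n=np.array([-d[1],d[0]])
print("yaws",np.arctan2(a[1],a[0]),np.arctan2(b[1],b[0]),"width",(a[2:]-b[2:])@n)
mid=(a[2:]+b[2:])/2;yaw=np.arctan2(d[1],d[0])
# handle end: top pixels between columns 300-325
E=cast(c,[(x,np.where(m[:,x])[0].min()-.5) for x in range(301,324,2)],18);e=np.median((E[:,:2]-mid)@d)
print("end",mid+d*e,"grip(end-40)",mid+d*(e-40),"yaw",yaw)
# blade front edge z=10
B=[(x,np.where(m[:,x])[0].min()-.5) for x in list(range(282,299,2))+list(range(344,367,2))];B=cast(c,B,10)
print("blade front along",np.round(((B[:,:2]-mid)@d-e),1),"(expect -100)")
cols=[np.where(m[r,260:380])[0]+260 for r in range(252,262,2)]
Q=cast(c,[(x.min()-.5,r) for x,r in zip(cols,range(252,262,2))]+[(x.max()+.5,r) for x,r in zip(cols,range(252,262,2))],10)
print("blade sides off axis",np.round((Q[:,:2]-mid)@n,1))
g=cv2.cvtColor(w,cv2.COLOR_BGR2HSV)
for (x,y),z in(((261,289),60),((391,274),60),((257,267),0),((392,253),0)):
    pass
bm=((g[:,:,1]<40)&(g[:,:,2]>150)).astype(np.uint8)
nn,lab,st,ce=cv2.connectedComponentsWithStats(bm)
for i in range(1,nn):
    if 235<ce[i][0]<415 and 230<ce[i][1]<300 and st[i][4]>20:
        print(st[i].tolist(),ce[i].round(1),"z0",cast(c,ce[i],0)[0].round(1),"z60",cast(c,ce[i],60)[0].round(1))
```

```text
brown bbox [276. 145.] [374. 291.]
yaws 1.7405812 1.7419033 width 33.17671
end [485.08947412 -48.39637009] grip(end-40) [491.87434713 -87.81673876] yaw 1.7412423
blade front along [-98.  -98.3 -98.5 -97.7 -98.  -98.2  -2.2  -0.6   0.1 -98.3 -98.6 -97.7
 -98.  -98.2 -98.5 -98.7 -97.9 -98.2 -98.4 -97.6 -97.8] (expect -100)
blade sides off axis [ 50.7  51.   50.3  50.7  51.  -50.8 -50.6 -50.5 -50.3 -51.2]
[378, 239, 31, 44, 763] [394.  257.9] z0 [ 582.1 -162.7    0. ] z60 [ 566.5 -142.    60. ]
[242, 253, 28, 44, 720] [255.2 272.4] z0 [ 429.3 -187.3    0. ] z60 [ 439.8 -162.5   60. ]
```

Run:
```python
import cv2
w=cv2.imread("pics/w1.png");cv2.imwrite("pics/w1c.png",cv2.resize(w[220:310,230:420],(800,379),interpolation=cv2.INTER_CUBIC))
```

```text
(no output)
```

View pics/w1c.png

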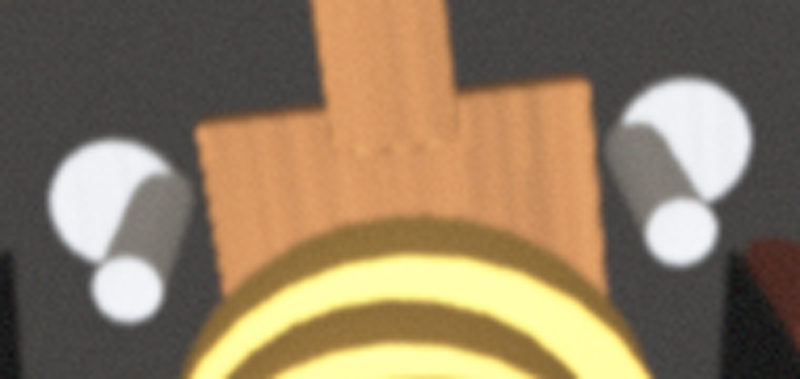

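Run:
```python
from h import *
w=cv2.imread("pics/w1.png");v=np.load("w1.npy");c=cam("wrist",dict(tool_pos=v[:3],orientation=v[3:]))
s=4.2105
T=cast(c,[(230+127/s-.4,220+289/s-.4),(230+681/s-.4,220+231/s-.4)],60);print("tops wrist",T.round(1).tolist(),np.linalg.norm(T[0]-T[1]))
# cross-check feet: shaft bottom centre (z=0) approx; edges of shaft near foot
p=(T[0]-T[1])[:2];gy=p/np.linalg.norm(p)   # left in image = -x world ; gate +y = left of +x
gx=np.array([gy[1],-gy[0]]);gyaw=np.arctan2(gx[1],gx[0]);g=T.mean(0)[:2]
print("gate",g,"yaw",gyaw,"board yaw 1.7412")
h=np.array([491.87,-87.82]);d=np.array([np.cos(1.74124),np.sin(1.74124)])
o=h-d*150
for nm,q in(("handle",h),("bladefront",o+90*d),("origin",o)):print(nm,"in gate",((q-g)@gx).round(1),((q-g)@gy).round(1))
# tops from scene & side, first from crop.png pixels
for n,o0,pp in(("scene",(220,140),[(170,227),(298,137)]),("side",(295,170),[(67,140),(207,187)])):
    k=400/150;u=[(o0[0]+x/k-.3,o0[1]+y/k-.3) for x,y in pp];print(n,cast(cam(n),u,60).round(1).tolist())
    
# low cheese nearest edge: yellow-brown contour
k=big(mask(w,(17,60,60),(32,255,255)));top=k[np.argmin(k[:,1])];print("cheese front px",top,cast(c,top,30)[0].round(),((cast(c,top,30)[0][:2]-g)@gx).round(1))
```

```text
tops wrist [[444.0, -178.3, 60.0], [566.0, -158.4, 60.0]] 123.55670060875705
gate [ 504.98393036 -168.32943926] yaw 1.732303759421372 board yaw 1.7412
handle in gate 81.6 -0.0
bladefront in gate 21.6 -0.5
origin in gate -68.4 -1.3
scene [[567.7, -158.3, 60.0], [445.9, -177.4, 60.0]]
side [[564.6, -159.3, 60.0], [441.6, -177.1, 60.0]]
cheese front px [320. 272.] [ 501. -171.   30.] -2.2
```

```bash
cat > p.py <<'E'
import numpy as np
g=np.array([504.98,-168.33]);gyaw=1.732;gx=np.array([np.cos(gyaw),np.sin(gyaw)])
E
python3 - <<'E'
from h import *;from p import *
q=down(1.7412-np.pi/2)
env.reach([491.9,-87.8,160],q)
print(env.move_l([491.9,-87.8,83],rate=80,f_stop=8))
set_gripper(20);s=env.read_state()
print(s["time_s"],s["tool_pos"].round(1) if hasattr(s["tool_pos"],"round") else s["tool_pos"],s["width"],s["grip_force"],np.round(s["force"],1),np.round(s["wrist_torque"],2))
t=g+gx*(81.6+25)
print(env.move_l([*t,83],rot=down(gyaw-np.pi/2),rate=12,f_stop=15))
s=env.read_state();print(s["time_s"],np.round(s["tool_pos"],1),s["width"],np.round(s["force"],1),np.round(s["wrist_torque"],2))
w=viewer.camera("wrist");cv2.imwrite("pics/w2.png",w);cv2.imwrite("pics/s2.png",viewer.camera("side"))
E
```

```text
False
4.5167 [491.9 -87.8  83. ] 31.861420096040067 30.000050961971283 [-0.3 -0.6 -0.3] [-0.03 -0.02 -0.06]
False
6.75 [487.9 -63.1  83. ] 31.887273262731885 [ 0.5 -2.1 -3.2] [-0.4  -0.19  0.02]
```

View pics/w2.png

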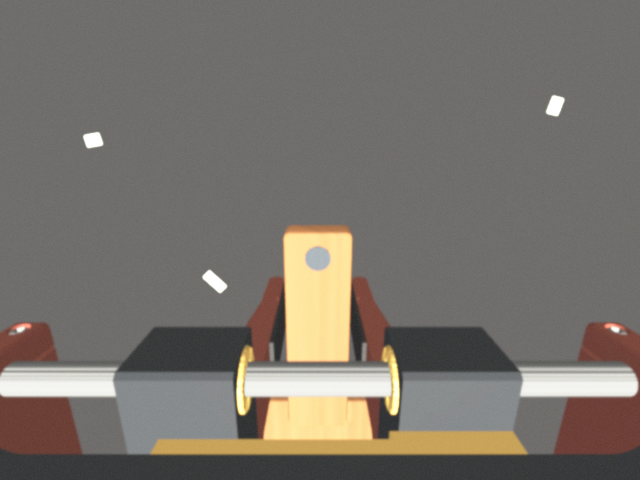

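The handle (bolt at 318,258) sits centred and square between the pads. I'll continue the pull in short monitored segments.

Run:
```python
from h import *;from p import *
gy=np.array([-gx[1],gx[0]])
for d,r in((50,15),(75,15),(100,15),(125,12),(150,12),(175,12),(192,12),(210,12)):
    hit=env.move_l([*(g+gx*(81.6+d)),83],rate=r,f_stop=12)
    s=env.read_state();f=np.array(s["force"])
    print(d,hit,round(s["time_s"],1),"along",(f[:2]@gx).round(1),"lat",(f[:2]@gy).round(1),"z",f[2].round(1),"tz",round(s["wrist_torque"][2],2),round(s["width"],1))
    if hit or abs(f[:2]@gy)>5: break
cv2.imwrite("pics/s3.png",viewer.camera("side"));cv2.imwrite("pics/c3.png",viewer.camera("scene"))
a=cv2.imread("pics/s3.png");b=cv2.imread("pics/c3.png")
cv2.imwrite("pics/p3.png",np.hstack([cv2.resize(b[120:300,200:400],(400,360)),cv2.resize(a[150:330,270:470],(400,360))]))
```

```text
50 False 8.7 along -3.3 lat 0.3 z -1.2 tz 0.01 31.9
75 False 10.5 along -4.6 lat 0.1 z -1.1 tz -0.0 31.8
100 False 12.3 along -4.8 lat -0.3 z -0.4 tz -0.02 31.6
125 False 14.5 along -7.5 lat 0.5 z -1.3 tz -0.03 31.7
150 False 16.8 along -2.0 lat -0.4 z -1.0 tz 0.03 31.9
175 False 19.0 along -1.3 lat 1.2 z -1.5 tz -0.0 31.6
192 False 20.6 along 0.1 lat -0.7 z -1.3 tz -0.0 31.6
210 False 22.2 along 0.2 lat 0.7 z -1.8 tz 0.08 31.8
```

View pics/p3.png

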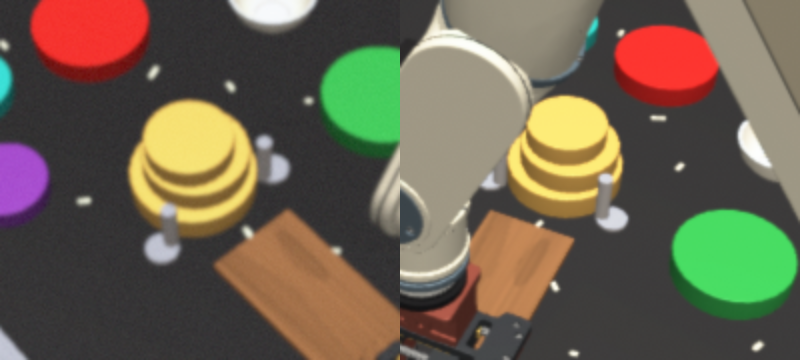

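The stack stands upright on the counter against the posts, and the board is clear. Next: translate, turn in place clear of the riser, then check alignment.

```bash
cat >> p.py <<'E'
ry=-0.135;rx=np.array([np.cos(ry),np.sin(ry)]);mouth=np.array([674.2,215.3])
E
python3 - <<'E'
from h import *;from p import *
a=mouth-rx*285
print(env.move_l([*a,83],rate=70,f_stop=12));s=env.read_state();print(s["time_s"],np.round(s["force"],1))
y=gyaw
for k in(1,2):   # turn in place in two halves
    yy=gyaw+(ry+np.pi-gyaw)*k/2
    print(env.move_l([*a,83],rot=down(yy-np.pi/2),rate=70,f_stop=12))
s=env.read_state();print(s["time_s"],np.round(s["force"],1),np.round(s["tool_pos"],1),np.round(s["qpos"],2),s["width"])
v=np.r_[s["tool_pos"],s["orientation"]];np.save("w4.npy",v)
w=viewer.camera("wrist");cv2.imwrite("pics/w4.png",w);S=viewer.camera("side");cv2.imwrite("pics/s4.png",S);c=viewer.camera("scene");cv2.imwrite("pics/c4.png",c)
cv2.imwrite("pics/p4.png",np.vstack([np.hstack([cv2.resize(S,(400,300)),cv2.resize(c,(400,300))]),np.hstack([cv2.resize(w,(400,300)),cv2.resize(S[200:400,20:287],(400,300))])]))
E
```

```text
False
24.6083 [ 0.1  0.1 -1.9]
False
False
26.175 [ 0.1  0.6 -1.5] [391.8 253.7  83. ] [ 0.55  0.59  2.08 -0.    0.47 -0.88] 31.954758823665678
```

View pics/p4.png

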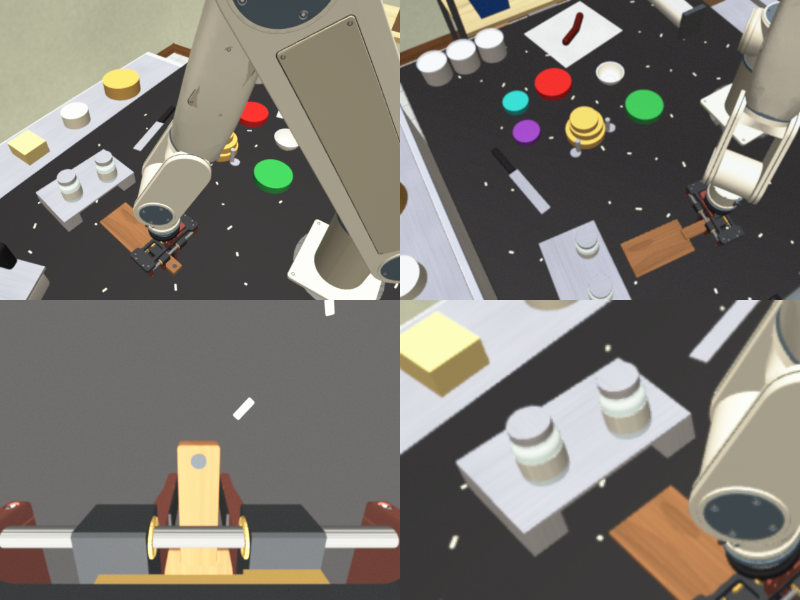

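Run:
```python
from h import *;from p import *
im=cv2.imread("pics/c4.png");c=cam("scene");m=mask(im,(5,80,60),(16,255,205));m[:300]=0
k=big(m);W=cast(c,k,10)[:,:2]
lx=(W-mouth)@rx;ly=(W-mouth)@np.array([-rx[1],rx[0]])
print("end along",lx.max().round(1),"expect -45; sides",ly.min().round(1),ly.max().round(1))
e=W[(ly>-40)&(ly<40)&(lx>lx.max()-8)];f=cv2.fitLine(e.astype(np.float32),cv2.DIST_HUBER,0,.01,.01).ravel();print("front edge normal yaw",np.arctan(-f[0]/f[1]))
sd=W[(ly<-45)&(lx<-60)&(lx>-190)];f=cv2.fitLine(sd.astype(np.float32),cv2.DIST_HUBER,0,.01,.01).ravel();print("side yaw",np.arctan(f[1]/f[0]))
# riser near top edge in scene: grey mask right boundary
h=cv2.cvtColor(im,cv2.COLOR_BGR2HSV);r=((h[:,:,1]<60)&(h[:,:,2]>120)).astype(np.uint8)
P=[]
for row in range(375,470,4):
    x=np.where(r[row,225:400])[0]+225
    if len(x):P.append((x.max()+.5,row))
E=cast(c,P,50)[:,:2];f=cv2.fitLine(E.astype(np.float32),cv2.DIST_HUBER,0,.01,.01).ravel()
print("riser front yaw (scene)",np.arctan(-f[0]/f[1]),"face offset along",np.round((E-mouth)@rx,1)[::4])
```

```text
end along -40.1 expect -45; sides -51.4 52.5
front edge normal yaw -0.1371084
side yaw -0.13823155
riser front yaw (scene) -0.12546773 face offset along [  1.7   0.9   0.2   0.9   0.2 -24.8]
```

Run:
```python
from h import *;from p import *
def st(l):
    s=env.read_state();f=np.array(s["force"]);print(l,round(s["time_s"],1),"grip->mouth",((np.array(s["tool_pos"][:2])-mouth)@rx).round(2),"along",(f[:2]@rx).round(2),"f",f.round(1),round(s["width"],1));return f[:2]@rx
print(env.move_l([*(mouth-rx*219),83],rate=50,f_stop=8));st("in")
hit=env.move_l([*(mouth-rx*145),83],rate=7,f_stop=4);st(("slow",hit))
env.hold(0.5);st("held")
```

```text
False
in 27.8 grip->mouth -219.11 along 0.85 f [ 0.8 -0.1 -1.6] 31.6
('slow', True) 32.2 grip->mouth -194.91 along 0.42 f [ 0.3 -0.7  5.5] 31.7
held 32.7 grip->mouth -194.94 along 0.61 f [ 0.5 -0.9  5.6] 31.8
```

Run:
```python
from h import *
s=env.read_state();print(np.round(s["tool_pos"],2),np.round(s["wrist_torque"],2),np.round(s["force"],1),s["grip_force"])
w=viewer.camera("wrist");S=viewer.camera("side");c=viewer.camera("scene")
for n,i in(("w5",w),("s5",S),("c5",c)):cv2.imwrite(f"pics/{n}.png",i)
cv2.imwrite("pics/p5.png",np.vstack([np.hstack([cv2.resize(c[300:480,200:440],(400,300)),cv2.resize(S[200:400,20:287],(400,300))]),np.hstack([cv2.resize(w,(400,300)),cv2.resize(S,(400,300))])]))
```

```text
[481.03 241.48  82.97] [-0.02 -0.28  0.02] [ 0.5 -0.9  5.6] 30.000064373016357
```

View pics/p5.png

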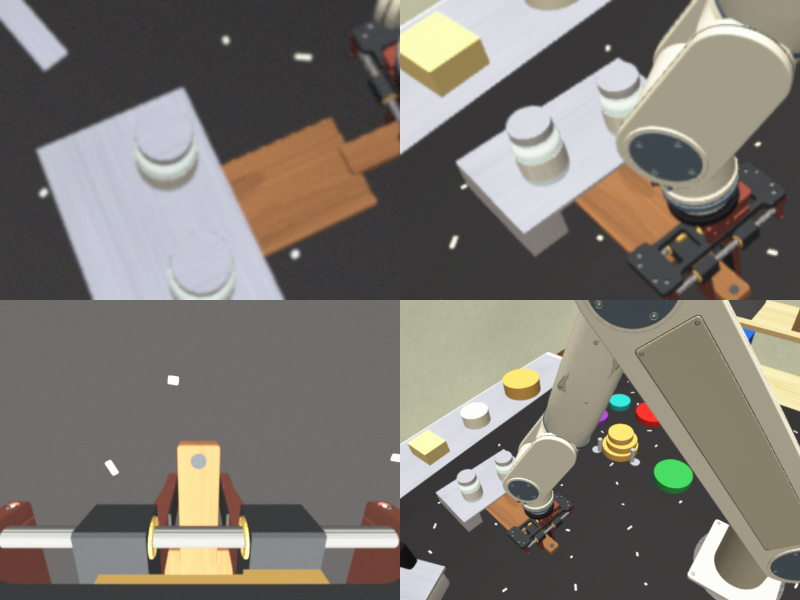

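The board is flat and partly in the bay, with jars untouched. The stop was triggered by a vertical load (+5.6 N), not by the spring: along-force ≈0. I'll relieve the height slightly, then creep on with short steps, watching the axial force.

```bash
cat > ins.py <<'E'
from h import *;from p import *
import sys
def st(l):
    s=env.read_state();f=np.array(s["force"]);print(l,round(s["time_s"],1),((np.array(s["tool_pos"][:2])-mouth)@rx).round(2),"z",round(s["tool_pos"][2],2),"along",(f[:2]@rx).round(2),"fz",f[2].round(1),"ty",round(s["wrist_torque"][1],2));return f[:2]@rx
E
python3 - <<'E'
from ins import *
z=83.0;a=-194.9
for k in range(4):
    s=env.read_state()
    if s["force"][2]<1: break
    z+=.2;env.move_l([*(mouth+rx*a),z],rate=2);st(("lift",k))
while a<-150:
    a+=2;hit=env.move_l([*(mouth+rx*a),z],rate=8,f_stop=5);F=st((round(a,1),hit))
    if hit or F<-2.5: break
env.hold(.3);st("held")
E
```

```text
('lift', 0) 33.4 -195.01 z 83.04 along 0.06 fz -0.9 ty -0.25
(-192.9, True) 33.7 -193.89 z 82.99 along -0.3 fz 5.0 ty -0.3
held 34.0 -193.91 z 83.01 along 0.44 fz 5.6 ty -0.35
```

Run:
```python
from ins import *
for z in(83.3,83.6,84.0):
    env.move_l([*(mouth-rx*193.9),z],rate=3);st(z);env.hold(.2);st(" hold")
a=-193.9
for i in range(3):
    a-=1;env.move_l([*(mouth+rx*a),84],rate=8);st(("back",a))
for i in range(4):
    a+=1;env.move_l([*(mouth+rx*a),84],rate=8);st(("fwd",a))
```

```text
83.3 34.5 -194.11 z 83.08 along 0.03 fz 0.4 ty -0.28
 hold 34.7 -194.07 z 83.15 along -0.91 fz 0.4 ty -0.24
83.6 35.0 -194.06 z 83.53 along -0.8 fz -0.5 ty -0.14
 hold 35.1 -194.05 z 83.53 along -0.32 fz -1.2 ty -0.12
84.0 35.4 -194.05 z 83.95 along -2.3 fz -0.6 ty 0.01
 hold 35.6 -194.03 z 83.94 along -1.26 fz -1.2 ty 0.06
('back', -194.9) 35.9 -194.72 z 84.06 along -0.94 fz -0.9 ty -0.15
('back', -195.9) 36.2 -195.8 z 84.07 along 0.32 fz -0.9 ty -0.2
('back', -196.9) 36.5 -196.94 z 84.01 along 0.08 fz -1.7 ty -0.19
('fwd', -195.9) 36.7 -195.91 z 83.97 along -0.07 fz -1.3 ty -0.2
('fwd', -194.9) 37.0 -194.98 z 83.94 along -0.19 fz -0.6 ty -0.06
('fwd', -193.9) 37.3 -194.07 z 83.94 along -2.14 fz -0.6 ty 0.06
('fwd', -192.9) 37.6 -193.12 z 83.91 along -3.66 fz -0.9 ty 0.24
```

The spring shows now: contact is at about -195, and the axial force grows roughly 1 N per mm. I'll press on to about 4–5 mm.

Run:
```python
from ins import *
a=-193
while a<-188:
    a+=1;hit=env.move_l([*(mouth+rx*a),84],rate=6,f_stop=5);F=st((a,hit))
    if F<-5: break
env.hold(.4);st("held")
```

```text
(-192, False) 37.9 -192.19 z 83.92 along -3.54 fz -0.5 ty 0.4
(-191, False) 38.2 -191.2 z 83.9 along -4.94 fz -1.3 ty 0.58
(-190, False) 38.5 -190.35 z 83.86 along -5.65 fz -1.6 ty 0.68
held 38.9 -190.33 z 83.88 along -4.9 fz -1.4 ty 0.7
```

Run:
```python
from ins import *
a=-190
for i in range(5):
    if st(a)>-2.2: break
    a-=.7;env.move_l([*(mouth+rx*a),84-.2*(i+1)],rate=4)
env.hold(.3);st("eased")
z=env.read_state()["tool_pos"][2]
env.move_l([*(mouth+rx*a),83.2],rate=2);st("down")
set_gripper(60);st("open");env.hold(.3)
s=env.read_state();v=env.move_l([*s["tool_pos"][:2],200],rate=80,f_stop=6);print(v)
env.move_l([*(mouth-rx*260),330],rate=150);s=env.read_state();print(s["time_s"])
w=viewer.camera("wrist");S=viewer.camera("side");c=viewer.camera("scene")
for n,i in(("w6",w),("s6",S),("c6",c)):cv2.imwrite(f"pics/{n}.png",i)
cv2.imwrite("pics/p6.png",np.vstack([np.hstack([cv2.resize(c[300:480,200:440],(400,300)),cv2.resize(S[200:400,20:287],(400,300))]),np.hstack([cv2.resize(w,(400,300)),cv2.resize(c,(400,300))])]))
m=mask(c,(5,80,60),(16,255,205));m[:300]=0
k=big(m);W=cast(cam("scene"),k,18)[:,:2];ly=(W-mouth)@np.array([-rx[1],rx[0]]);print("handle free end along",((W-mouth)@rx).min())
k0=cv2.imread("pics/c5.png")
```

```text
-190 38.9 -190.33 z 83.88 along -4.9 fz -1.4 ty 0.7
-190.7 39.2 -190.66 z 83.83 along -5.01 fz -0.2 ty 0.5
-191.39999999999998 39.6 -191.23 z 83.66 along -3.75 fz -1.0 ty 0.36
-192.09999999999997 39.9 -191.94 z 83.47 along -2.15 fz -1.2 ty 0.23
eased 40.2 -192.01 z 83.43 along -2.71 fz -0.7 ty 0.12
down 40.4 -192.01 z 83.23 along -3.27 fz -1.4 ty 0.11
open 41.1 -192.07 z 83.23 along -0.42 fz -0.5 ty -0.18
False
44.1083
handle free end along -232.79020242827465
```

View pics/p6.png

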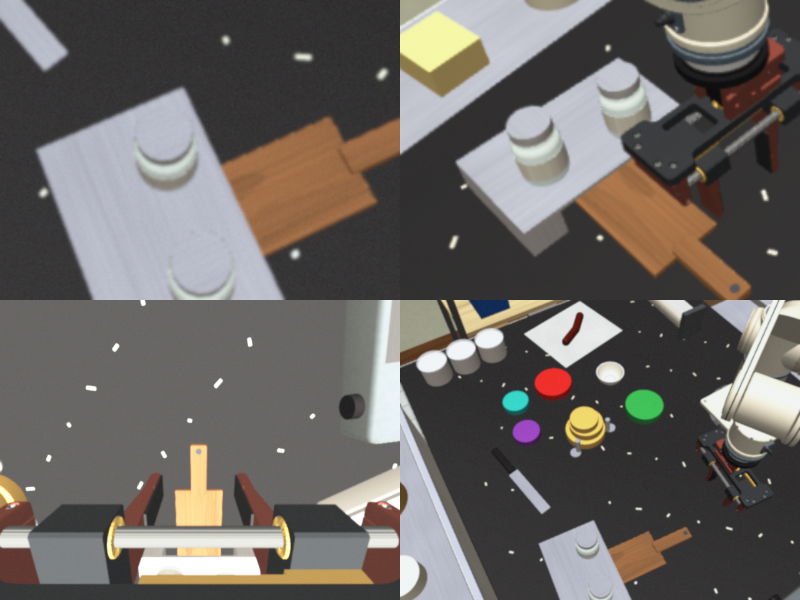

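The board lies flat and straight in the bay; jars, bowl, knife and stack are in place. One numeric check that it did not spring away from the stop: blade shoulder now vs. when held at -194.9.

Run:
```python
from h import *;from p import *
n=np.array([-rx[1],rx[0]])
r=[]
for f in("c5","c6"):
    im=cv2.imread(f"pics/{f}.png").astype(float);o=[]
    sat=im[:,:,2]-im[:,:,0]
    for y in list(range(-44,-23,2))+list(range(24,45,2)):
        x=np.arange(-160,-120,.25);P=np.c_[mouth+np.outer(x,rx)+y*n,np.full(len(x),10.)]
        u=proj(cam("scene"),P).astype(np.float32);v=cv2.remap(sat.astype(np.float32),u[:,0],u[:,1],cv2.INTER_LINEAR).ravel()
        i=np.argmax(v>(v.min()+v.max())/2);o.append(x[i])
    r.append(o);print(f,np.round(np.median(o),2))
print("moved",np.round(np.median(np.array(r[1])-r[0]),2), "spread",np.std(np.array(r[1])-r[0]).round(2))
```

```text
c5 -132.5
c6 -132.25
moved 0.12 spread 0.51
```

```bash
python3 -c "
from station import workorder;print(workorder.sign_off())"
```

```text
the job is handed in; nothing more can be done
None
```

I handed the job in after about 44 s of the 72 s limit. The cheeses stand upright at the posts, the board lies flat in the bay after pushing the stop back about 5 mm, and the jars, bowl and knife look undisturbed. I couldn't see the stop, so that the board still rests against it is inferred from the force readings and the board's position.

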